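Put relays away in the storage carousel

TASK

Turn the storage carousel by pushing a peg on its rim until the bin with the yellow label faces front, in line with the red pointer. Then scan that label: hold the scanner level and steady with its window about 6 cm above the label for a second and a half. After that put all the loose black relay modules into this bin (two deep if need be) and lay the scanner back flat along its black mat, leaving the yellow bin at the front and everything else where it stands.

Things in the scene. Friction and masses are not known exactly. Their poses are not given: they have to be found in the camera images.
- carousel: fixed grey foot of the storage carousel, 240 mm across; origin on the turning axis at table height. Its -x axis is the front: a red pointer 10 mm high lies on the table along it, 95 to 256 mm from the axis. A 44 mm thick steel pole stands on the axis, to 144 mm above the table
- turntable (a joint): turn of the carousel's aluminium plate (400 mm across, top 44 mm above the table) in rad, counter-clockwise from above; 0 or any whole turn = marked bin at the front. No end stops; friction (0.3 N m) holds it where it is left. It carries three blue bins 120 degrees apart, two of them full, with white labels
- peg1 (a point): black upright peg on the rim of the plate, 60 degrees counter-clockwise from the marked bin, to be pushed sideways; 18 mm diameter, 185 mm from the axis, from 44 to 94 mm above the table, this point half-way up; the wall of a bin is 75 mm or more away on either side
- peg2 (a point): black upright peg on the rim of the plate, 180 degrees counter-clockwise from the marked bin, to be pushed sideways; 18 mm diameter, 185 mm from the axis, from 44 to 94 mm above the table, this point half-way up; the wall of a bin is 75 mm or more away on either side
- peg3 (a point): black upright peg on the rim of the plate, 300 degrees counter-clockwise from the marked bin, to be pushed sideways; 18 mm diameter, 185 mm from the axis, from 44 to 94 mm above the table, this point half-way up; the wall of a bin is 75 mm or more away on either side
- label (a point): centre of the yellow barcode label (58 x 36 mm), lying flat, face up, on a tab at the outer rim of the marked bin, 177 mm from the turning axis, 95 mm above the table. The other two bins have white labels. Its -x axis points outwards from the turning axis
- bin_floor (a point): centre of the floor of the marked (yellow label) bin, 107 mm from the axis, 47 mm above the table. The bin's inside is 92 mm along this point's x (radial, -x outwards) and 196 mm along its y; the walls are 3 mm thick and rise to 47 mm above this floor (94 mm above the table)
- mat: fixed black rubber mat, 220 (x) x 100 (y) x 4 mm, the scanner's place; origin at its centre on the table
- scanner_mid (a point): centre of the flat hand scanner, half-way up (18 mm above its underside); 180 mm long along its x (x from -90 to +90 mm), 36 mm high, 220 g. Grey handle 42 mm wide (y), from x = -90 to +35 mm (a 60 mm wide foot 4 mm thick under its tail); black head 60 mm wide from x = +35 to +90 mm. Gripped across y near this point it balances. z is up when it lies as it should
- scanner_window (a point): centre of the red reading window on the underside of the scanner's head, 62.5 mm ahead of the centre and 18 mm below it; it reads along -z, straight down when the scanner is held level
- relay1_mid (a point): centre of a black relay module with a grey band and green top, a block 60 (x) x 36 (y) x 40 (z) mm, about 120 g; loose on the table to the robot's left. Between two and four of the four are present; an absent one has no pose
- relay2_mid (a point): centre of a black relay module with a grey band and green top, a block 60 (x) x 36 (y) x 40 (z) mm, about 120 g; loose on the table to the robot's left. Between two and four of the four are present; an absent one has no pose
- relay3_mid (a point): centre of a black relay module with a grey band and green top, a block 60 (x) x 36 (y) x 40 (z) mm, about 120 g; loose on the table to the robot's left. Between two and four of the four are present; an absent one has no pose
- relay4_mid (a point): centre of a black relay module with a grey band and green top, a block 60 (x) x 36 (y) x 40 (z) mm, about 120 g; loose on the table to the robot's left. Between two and four of the four are present; an absent one has no pose
- bottle: white spray bottle with a red cap, 56 mm across, 130 mm tall; bystander to be left alone; origin under it
- smallbin: small empty blue bin, 120 x 80 x 50 mm; bystander to be left alone; origin under it
- tape: yellow roll of tape lying flat, 90 mm across, 40 mm tall; bystander to be left alone; origin under it
- driver: screwdriver lying on the table; bystander to be left alone; origin under it
- can: small metal can 52 mm across, 60 mm tall; bystander to be left alone; origin under it
Not all that is in view belongs to the job. What is shaped like the part that bears relay1_mid but purple is not meant.

How it is judged:
By the outcome, as a careful person would: the job done as asked, in the order asked, and still so for the second after the job is handed in, with the robot touching nothing.
Of relay1, relay2, relay3, relay4 only 2 to 4 are there at a start; the rules pass over those that are not, and their reading is None.
At some moment in a run one of relay1, relay2, relay3, relay4, scanner may be knocked a few centimetres aside while the robot is not near it.
Once in a run the grip may slacken for a moment while it holds something.
It also fails if it takes over 210 s, if anything falls off the work surface, if the arm or the gripper's body presses on something with over 40 N, if the wrist force passes 120 N, or if a joint passes its speed limit or range.

ROBOT

A 6-joint arm with a two-finger parallel gripper is mounted at the origin on the work surface. World frame = base frame: x ahead of the robot, y to its left, z up, the work surface at z = 0. Lengths are in m, angles in rad, forces in N, time in s.
With the tool pointing down it reaches from about 0.35 to 1 m from the base axis. Payload 7.1 kg.
Tool frame: the origin (TCP) lies between the finger pads; the fingertips stand 22 mm ahead of it and the grasp point (between the pads) lies 3 mm ahead of it; x points along the fingers, y is the direction in which the jaws open and shut, and the axes are right-handed (so a half turn about x gives the same grasp; the last joint's range is limited). The gripper opens to 85 mm and grips with 20 to 120 N. Pads are 22 mm wide; open, the fingers measure 114 mm over their backs; the gripper's body (76 mm by 85 mm) begins 54 mm behind the grasp point. The pads swing forward as they close: fully open they stand 13 mm farther back than shut.
Start: joints at [-1.325, 0.423, 1.63, -0, 1.089, -0.019], TCP at [0.164, -0.603, 0.253] pointing down, gripper open.
Joint ranges: [-3, 3], [-0.9, 2.11], [0.09, 2.58], [-1.31, 4.45], [0.11, 2.69], [-2.54, 2.54]. Speed limits (rad/s): [2.39, 2.39, 3.01, 3.14, 3.14, 3.14].

INTERFACE

Orientations are given as a rotation vector (axis times angle).
In Python, from rig import manip gives the robot as it stands. The module is installed in compiled form; this text tells all that it offers. Calls block until the motion is done:
- manip.move_to(position, orientation): joint-space move of the TCP to a pose.
- manip.servo_line(position, orientation=None, rate=0.15): straight line of the TCP; orientation=None keeps the orientation; rate is the mean speed in m/s.
- manip.set_joints(angles): joint-space move.
- manip.command_gripper(opening, f_grip=None): finger opening in m; f_grip is the grip in N (None keeps the last); returns when the fingers have stopped.
- manip.hold(seconds).
- manip.solve_ik(position, orientation): joint angles nearest the present ones, or None.
- manip.camera(name): name is "scene" or "top" or "wrist"; returns a dict with "image" (400x640x3 uint8, red, green, blue), "fx", "fy", "cx", "cy" (pixels), "cam_to_world" (4x4, takes a point from camera to world coordinates); the wrist camera has in their place "mount" (4x4, takes a point from camera to tool coordinates, whose origin is the TCP and whose axes are the tool frame's). Camera axes: x right, y down, z forward; pixel columns grow to the right and rows downward; lengths in m; the calibration is good to about 2 mm. A picture is of the moment at which its call begins: read the wrist's pose just before it. There is no depth.
A pose or a line that the arm cannot do raises manip.IKError and nothing moves.
- manip.sign_off(): hands the job in, once; it reports no verdict.
Readings, each from a call of its own:
- manip.get_time(): time.
- manip.get_joint_positions(): joint angles.
- manip.get_joint_vel(): joint speeds.
- manip.get_tau(): joint torques, N m.
- manip.get_position(): TCP position.
- manip.get_ee_rot(): TCP orientation.
- manip.get_contact_force(): force on the tool from outside, world axes, zero at the start.
- manip.get_torque(): the same for the moment, N m.
- manip.get_width(): finger opening in m.
Only numpy, scipy, OpenCV 4.12 (cv2) and the standard library are available. Lean on these libraries where they do the work, as an engineer would, in place of code of your own. Each camera call takes 0.05 s, during which the arm holds its last target.

## Working session

There is one attempt and no reset: what is moved stays moved. The work goes in short steps, each a Python script; the robot and the scene stay as the last script left them, time stands still between calls to the robot, and variables do not carry over. Pictures are saved under pics/ and viewed, and the job is handed in when it is done.

```bash
mkdir -p pics; ls; cat > h.py <<'E'
import numpy as np, cv2
from rig import manip as m
from scipy.spatial.transform import Rotation as R
def snap(name, fn):
    p=m.get_position(); r=m.get_ee_rot()
    c=m.camera(name); cv2.imwrite('pics/'+fn+'.png', c['image'][:,:,::-1])
    if 'mount' in c:
        T=np.eye(4);T[:3,:3]=R.from_rotvec(r).as_matrix();T[:3,3]=p
        c['cam_to_world']=T@np.array(c['mount'])
    np.savez('pics/'+fn+'.npz',image=c['image'],K=[c['fx'],c['fy'],c['cx'],c['cy']],T=c['cam_to_world'])
    return c
def pix(fn,uv,z):
    d=np.load('pics/'+fn+'.npz');fx,fy,cx,cy=d['K'];T=d['T'];out=[]
    for u,v in np.atleast_2d(uv):
        r=T[:3,:3]@np.array([(u-cx)/fx,(v-cy)/fy,1]);s=(z-T[2,3])/r[2];out.append(T[:3,3]+s*r)
    return np.array(out)
def proj(fn,P):
    d=np.load('pics/'+fn+'.npz');fx,fy,cx,cy=d['K'];T=np.linalg.inv(d['T'])
    P=np.atleast_2d(P);q=P@T[:3,:3].T+T[:3,3]
    return np.c_[q[:,0]/q[:,2]*fx+cx,q[:,1]/q[:,2]*fy+cy]
def crop(fn,x0,y0,x1,y1,k,out):
    im=np.load('pics/'+fn+'.npz')['image'][y0:y1,x0:x1,::-1]
    cv2.imwrite('pics/'+out+'.png',cv2.resize(im,None,fx=k,fy=k,interpolation=cv2.INTER_CUBIC))
def down(yaw): # tool x down, tool y (jaw) at yaw angle in world
    x=np.array([0,0,-1.]);y=np.array([np.cos(yaw),np.sin(yaw),0]);z=np.cross(x,y)
    return R.from_matrix(np.c_[x,y,z]).as_rotvec()
E
python3 - <<'E'
from h import *
snap('scene','s0');c=snap('top','t0');print(c['cam_to_world'],c['fx'])
w=snap('wrist','w0');print(w['mount'],w['fx'])
r=R.from_rotvec(m.get_ee_rot()).as_matrix();print(r,m.get_position(),m.get_time(),m.get_width())
E
```

```text
pics
[[ 0.01021643 -0.99392962  0.10954237  0.39601383]
 [-0.99990838 -0.01112739 -0.00770793  0.04084326]
 [ 0.00888006 -0.10945358 -0.99395224  1.35684921]
 [ 0.          0.          0.          1.        ]] 438.7280450582569
[[ 2.69989272e-04 -3.17667695e-01  9.48202068e-01 -1.20474861e-01]
 [ 9.99999963e-01  5.38436779e-05 -2.66699339e-04 -1.11291596e-03]
 [ 3.36670774e-05  9.48202105e-01  3.17667698e-01 -8.21555270e-02]
 [ 0.00000000e+00  0.00000000e+00  0.00000000e+00  1.00000000e+00]] 293.0629892880159
[[-2.74281150e-04  2.61696415e-01 -9.65150201e-01]
 [ 1.14748907e-03 -9.65149520e-01 -2.61696556e-01]
 [-9.99999304e-01 -1.17927774e-03 -3.55714550e-05]] [ 0.16351235 -0.60283227  0.25271751] 0.15 0.08498211631820046
```

View pics/s0.png

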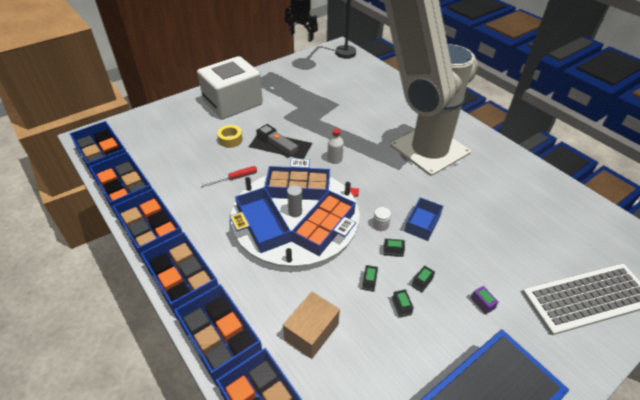

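View pics/t0.png

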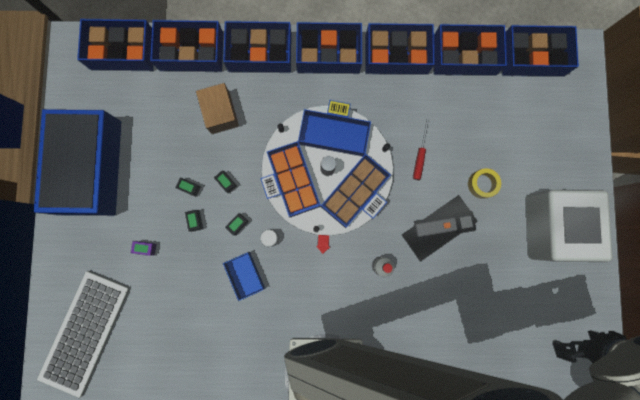

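The top view shows four green relays at (188,186), (225,181), (193,220) and (236,224), with the purple decoy at (144,248). The yellow label is at the far side (339,108), the scanner is on its mat near (447,226), and the pointer is at (323,243).

```bash
python3 - <<'E'
from h import *
crop('t0',250,85,410,260,4.5,'c1'); crop('t0',130,160,290,260,5,'c2'); crop('t0',380,180,500,270,6,'c3')
E
```

```text
(no output)
```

View pics/c1.png

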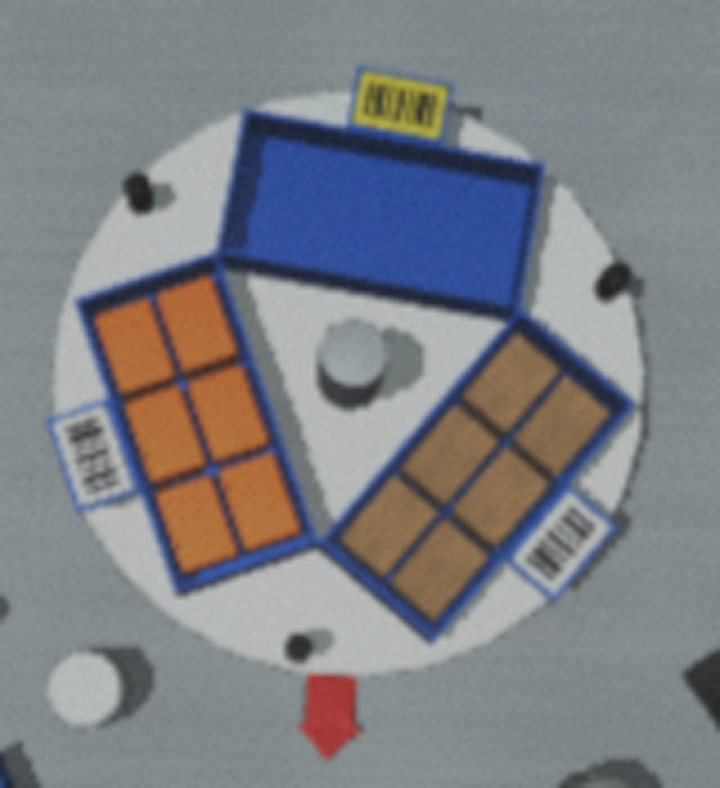

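View pics/c2.png

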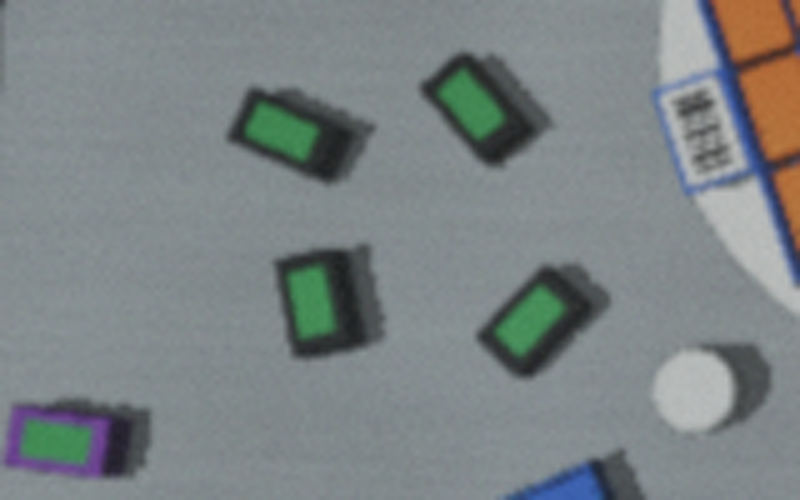

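View pics/c3.png

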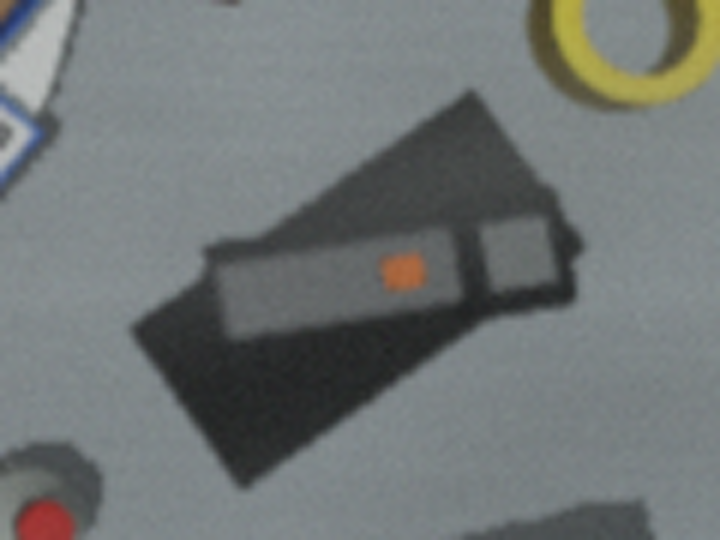

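```bash
cat >> h.py <<'E'
def cp(fn,pts,x0,y0,k,z):
    p=np.atleast_2d(np.array(pts,float)); return pix(fn,np.c_[(p[:,0]+.5)/k-.5+x0,(p[:,1]+.5)/k-.5+y0],z)
E
python3 - <<'E'
from h import *
np.set_printoptions(precision=4,suppress=True)
c1=lambda p,z:cp('t0',p,250,85,4.5,z)
L=c1([(403,103),(93,455),(562,543)],.095);C=L.mean(0);print('labels',L,C)
d=(L-C)[:,:2];print(np.hypot(*d.T),np.degrees(np.arctan2(d[:,1],d[:,0])))
P=c1([(133,184),(622,275),(297,645)],.094);d=(P-C)[:,:2];print('pegs',P,np.hypot(*d.T),np.degrees(np.arctan2(d[:,1],d[:,0])))
print('pole',c1([(352,348)],.144))
pt=c1([(331,678),(328,757)],.010);d=(pt-C)[:,:2];print('pointer',pt,np.hypot(*d.T),np.degrees(np.arctan2(d[:,1],d[:,0])))
e=c1([(55,383),(645,383),(350,92),(350,675)],.044);print('plate',e)
c2=lambda p,z:cp('t0',p,130,160,5,z)
# green tops z .04
print('relays',c2([(282,131),(471,105),(312,303),(531,321)],.04),'purple',c2([(58,441)],.04))
c3=lambda p,z:cp('t0',p,380,180,6,z)
mc=c3([(135,328),(245,487),(472,92),(560,215)],.004);print('mat',mc)
s=c3([(225,300),(460,265)],.04);print('scanner',s, s[1]-s[0])
print('scanner corners',c3([(217,265),(230,340),(553,215),(560,285),(404,271)],.04))
print('bottle',c3([(47,522)],.13),'can',c2([(693,390)],.06), 'cap', pix('t0',[(388,268)],.13))
E
```

```text
labels [[ 0.7907 -0.0325  0.095 ]
 [ 0.5552  0.166   0.095 ]
 [ 0.5017 -0.136   0.095 ]] [ 0.6158 -0.0008  0.095 ]
[0.1777 0.1775 0.1769] [ -10.2746  109.9855 -130.1953]
pegs [[ 0.7342  0.1438  0.094 ]
 [ 0.6775 -0.176   0.094 ]
 [ 0.4346  0.0334  0.094 ]] [0.187  0.1857 0.1844] [ 50.7076 -70.6054 169.2974]
pole [[0.618  0.0014 0.144 ]]
pointer [[0.4151 0.0096 0.01  ]
 [0.3619 0.0112 0.01  ]] [0.201  0.2543] [177.0269 177.2954]
plate [[ 0.6101  0.1976  0.044 ]
 [ 0.6147 -0.1996  0.044 ]
 [ 0.8139  0.0008  0.044 ]
 [ 0.4167 -0.0022  0.044 ]]
relays [[0.559  0.4255 0.04  ]
 [0.5761 0.3122 0.04  ]
 [0.4555 0.4031 0.04  ]
 [0.4461 0.272  0.04  ]] purple [[0.3721 0.5502 0.04  ]]
mat [[ 0.4208 -0.2333  0.004 ]
 [ 0.3407 -0.2885  0.004 ]
 [ 0.5445 -0.4096  0.004 ]
 [ 0.4811 -0.4535  0.004 ]]
scanner [[ 0.4346 -0.2712  0.04  ]
 [ 0.4533 -0.3894  0.04  ]] [ 0.0187 -0.1182  0.    ]
scanner corners [[ 0.452  -0.2675  0.04  ]
 [ 0.4147 -0.2734  0.04  ]
 [ 0.4788 -0.4369  0.04  ]
 [ 0.4438 -0.4394  0.04  ]
 [ 0.45   -0.3612  0.04  ]]
bottle [[ 0.329  -0.1661  0.13  ]] can [[0.4059 0.1722 0.06  ]] cap [[ 0.3251 -0.1677  0.13  ]]
```

Everything agrees: axis at (0.616, 0), front at about 177°, label at -10.3° and radius 0.177. I'll cage peg2, which is at the front, and drive it clockwise 172°. First I check IK along the arc.

```bash
cat > arc.py <<'E'
from h import *
C=np.array([.6158,-.0005]);r=.185
def pose(a,z): # a deg
    t=np.radians(a);return [C[0]+r*np.cos(t),C[1]+r*np.sin(t),z],down(t-np.pi/2)
E
python3 - <<'E'
from arc import *
for a in np.linspace(169.5,-2.7,8):
    q=m.solve_ik(*pose(a,.075));print(a,None if q is None else np.round(q,2))
print(m.solve_ik(*pose(169.5,.2)))
E
```

```text
169.5 [ 0.05  0.48  2.14 -0.    0.53 -1.34]
144.9 [ 0.2   0.51  2.05 -0.    0.58 -0.76]
120.30000000000001 [ 0.27  0.58  1.9   0.    0.66 -0.25]
95.7 [ 0.28  0.66  1.72 -0.    0.77  0.18]
71.10000000000001 [ 0.24  0.74  1.54 -0.    0.86  0.57]
46.500000000000014 [ 0.16  0.81  1.39 -0.    0.94  0.92]
21.900000000000006 [ 0.07  0.85  1.29 -0.    1.    1.26]
-2.7 [-0.03  0.87  1.26  0.    1.01  1.59]
[ 4.90487810e-02  2.26689893e-01  2.07726894e+00 -4.44089210e-16
  8.37633816e-01 -1.33848797e+00]
```

```bash
python3 - <<'E'
from arc import *
m.move_to(*pose(169.5,.2)); m.command_gripper(.06)
m.servo_line(pose(169.5,.076)[0],rate=.12)
print(m.get_position(),m.get_contact_force())
m.command_gripper(.021,20);print(m.get_width(),m.get_contact_force(),m.get_time())
A=np.linspace(169.5,-2.7,13)
for a in A[1:]:
    m.servo_line(*pose(a,.076),rate=.12);print(round(a),np.round(m.get_contact_force(),1))
print(m.get_time())
snap('top','t1')
E
```

```text
[0.43429968 0.03324869 0.07643873] [-0.18479744 -1.12132111  0.69652712]
0.020766441114979127 [-0.17150483  0.69180434  0.81251994] 4.625
155 [0.  0.2 0.2]
141 [ 0.9  0.1 -0.2]
126 [ 1.2  1.5 -0.4]
112 [ 1.3  1.5 -0.1]
98 [1.9 0.4 0.3]
83 [ 2.  -0.6  0.4]
69 [ 1.9 -0.8 -0.3]
55 [-1.2  0.4  0. ]
40 [0.7 0.6 0.1]
26 [-1.  -0.7 -0. ]
12 [-0.1  1.1  0.3]
-3 [ 0.3 -0.2  0.1]
11.025
```

View pics/t1.png

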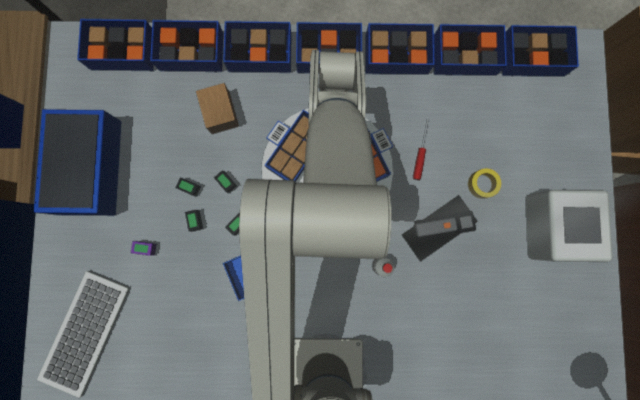

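```bash
python3 - <<'E'
from arc import *
m.command_gripper(.06); p=m.get_position()
m.servo_line([p[0],p[1],.26],rate=.25)
m.move_to([.446,-.352,.28],down(np.radians(9)))
m.command_gripper(.085)
snap('top','t2');snap('wrist','w2');snap('scene','s2');print(m.get_time())
crop('t2',250,85,410,260,4.5,'c4')
E
```

```text
15.0333
```

View pics/w2.png

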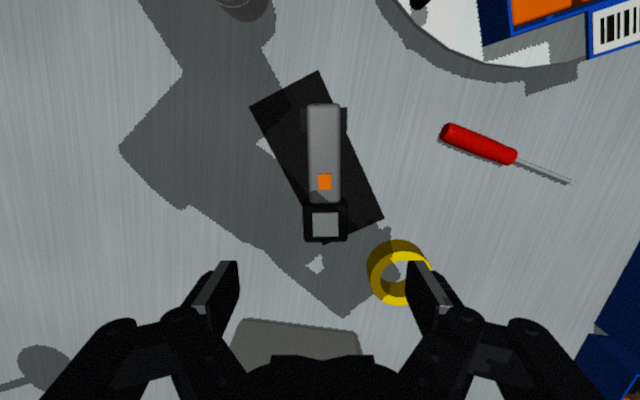

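View pics/c4.png

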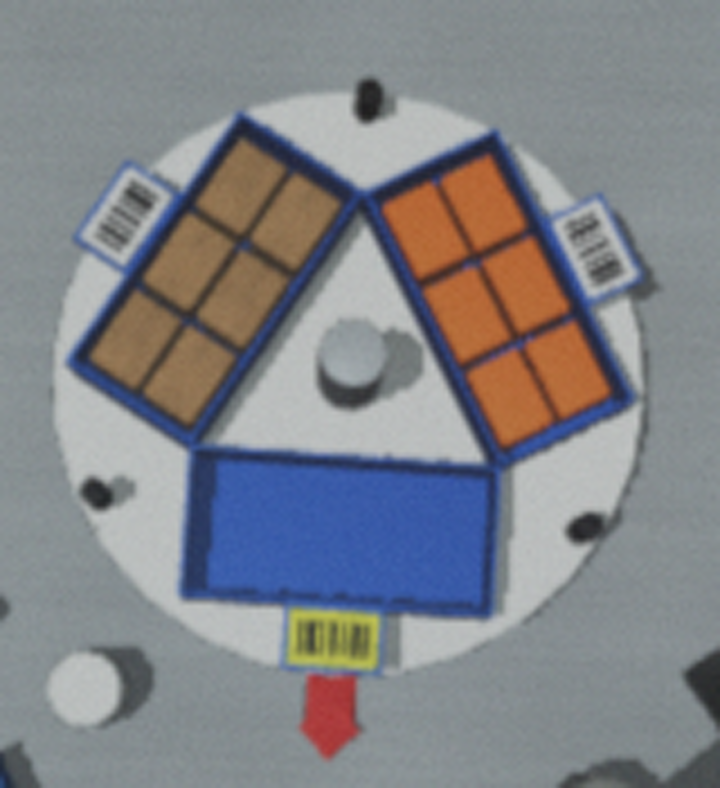

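View pics/t2.png

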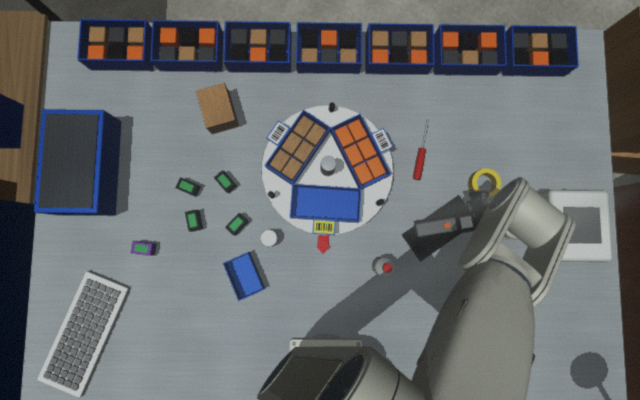

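```bash
python3 - <<'E'
from h import *
np.set_printoptions(precision=4,suppress=True)
c1=lambda p,z:cp('t2',p,250,85,4.5,z)
L=c1([(332,638),(127,214),(597,247)],.095);C=L.mean(0);d=(L-C)[:,:2];print('labels',L,C,np.hypot(*d.T),np.degrees(np.arctan2(d[:,1],d[:,0])))
print('tape',pix('t0',[(487,182)],.04))
crop('w2',240,60,400,260,3.5,'c5')
E
```

```text
labels [[ 0.4393  0.0111  0.095 ]
 [ 0.7139  0.1473  0.095 ]
 [ 0.6957 -0.1597  0.095 ]] [ 0.6163 -0.0004  0.095 ] [0.1774 0.177  0.178 ] [176.266   56.5433 -63.4949]
tape [[ 0.581  -0.4862  0.04  ]]
```

View pics/c5.png

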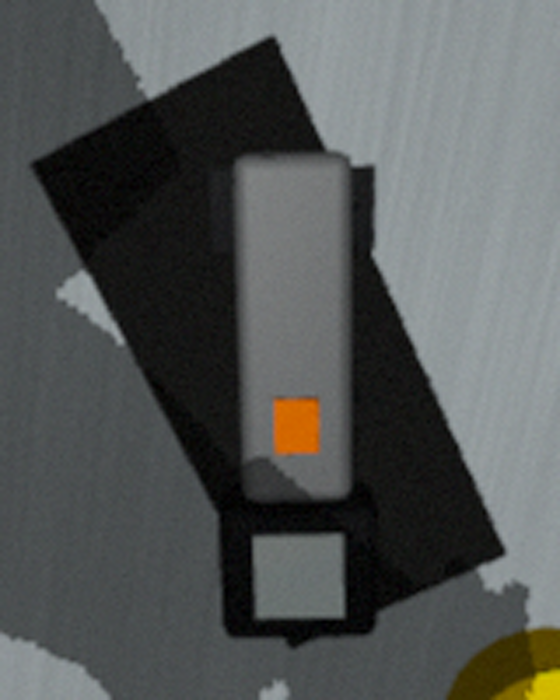

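```bash
python3 - <<'E'
from h import *
np.set_printoptions(precision=4,suppress=True)
c=lambda p,z:cp('w2',p,240,60,3.5,z)
h=c([(235,155),(350,154),(243,500),(353,498)],.040);print(h)
t=(h[0]+h[1])/2;f=(h[2]+h[3])/2;u=(f-t);print('len',np.linalg.norm(u),'yaw',np.degrees(np.arctan2(u[1],u[0])),'mid',t+u*90/125)
he=c([(228,636),(374,632)],.040);print('head end',he,he.mean(0)-t)
mt=c([(33,163),(272,38),(503,552)],.004);print('mat',mt,np.linalg.norm(mt[2]-mt[1]),np.linalg.norm(mt[1]-mt[0]),'c',(mt[0]+mt[2])/2,np.degrees(np.arctan2(*(mt[2]-mt[1])[[1,0]])))
E
```

```text
[[ 0.4158 -0.2707  0.04  ]
 [ 0.4535 -0.2644  0.04  ]
 [ 0.4356 -0.3898  0.04  ]
 [ 0.4757 -0.3827  0.04  ]]
len 0.12059424429218771 yaw -79.9494790119132 mid [ 0.4498 -0.353   0.04  ]
head end [[ 0.4378 -0.4456  0.04  ]
 [ 0.4933 -0.4351  0.04  ]] [ 0.031  -0.1728  0.    ]
mat [[ 0.3412 -0.2851  0.004 ]
 [ 0.4214 -0.2299  0.004 ]
 [ 0.5454 -0.4074  0.004 ]] 0.21649404045056672 0.0973409754244666 c [ 0.4433 -0.3462  0.004 ] -55.06601484117599
```

```bash
python3 - <<'E'
from h import *
yj=np.radians(10)
m.move_to([.4495,-.354,.12],down(yj))
m.servo_line([.4495,-.354,.028],rate=.1);print(m.get_contact_force())
m.command_gripper(.03,60);print('w',m.get_width(),m.get_contact_force())
m.servo_line([.4495,-.354,.22],rate=.12);m.hold(.3);print('w',m.get_width(),m.get_contact_force(),m.get_torque(),m.get_time())
snap('scene','s3');snap('wrist','w3');crop('s3',200,60,400,200,4,'c6')
E
```

```text
[-0.01579192 -0.30413703  0.41405753]
w 0.04109862140343977 [-0.24271123  0.64182426  5.95152586]
w 0.04090936224252163 [-0.55226327 -0.26567403 -1.60117784] [ 0.02290736 -0.04358447 -0.00367901] 19.3083
```

View pics/c6.png

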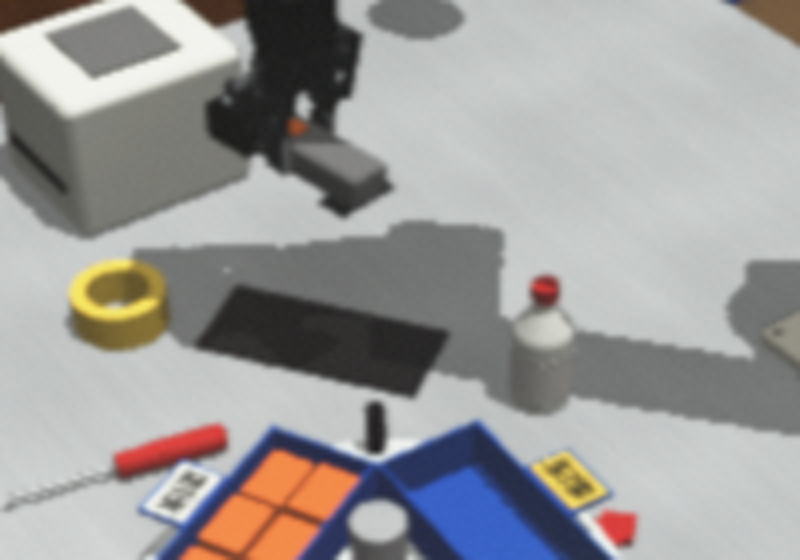

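View pics/w3.png

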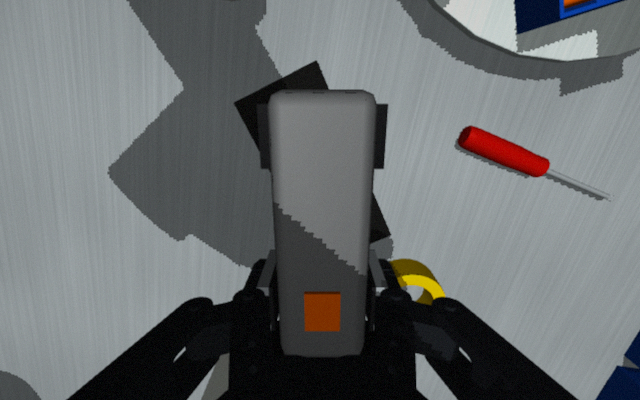

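```bash
python3 - <<'E'
from h import *
np.set_printoptions(precision=1,suppress=True)
T=np.eye(4);T[:3,:3]=R.from_rotvec(m.get_ee_rot()).as_matrix();T[:3,3]=m.get_position()
def P(s): # s: scanner coords rel mid, tool x=.006-z, y, z=x  
    for pit in (-4,0,4):
      a=np.radians(pit);out=[]
      for x,y,z in s:
        X=x*np.cos(a)-z*np.sin(a);Z=z*np.cos(a)+x*np.sin(a)
        q=T@np.array([.006-Z,y,X,1]);out.append(q[:3])
      print('pitch',pit,proj('w3',np.array(out)).tolist())
P([(-.09,-.021,.018),(-.09,.021,.018),(.035,-.021,.018),(.035,.021,.018),(-.09,-.03,-.014),(-.09,.03,-.014)])
E
```

```text
pitch -4 [[256.2190336355027, 87.54782200370227], [385.6172616733132, 87.54196449051331], [278.2087475700497, 363.21748767140394], [364.30101561048633, 363.2163011506864], [250.6378969087615, 86.35873933800609], [391.66351258842246, 86.35233632718757]]
pitch 0 [[259.77417209038526, 84.00700886993599], [382.16795998481496, 84.00141893404269], [277.35871627216994, 365.645010392676], [365.1258336480026, 365.643825123121], [254.0271171418224, 89.07428056215308], [388.34552175915195, 89.06822374162266]]
pitch 4 [[263.087576792259, 82.15780325163196], [378.9532919725036, 82.1524869946884], [276.48453262704595, 367.7303533806583], [365.97406206712327, 367.7291661644582], [257.1437993146334, 92.53858909904078], [385.2944068857745, 92.5328611107444]]
```

```bash
python3 - <<'E'
from h import *
crop('w3',230,70,410,370,2.6,'c7')
im=np.load('pics/w3.npz')['image'].astype(int).sum(2)
for v in (95,100,110,120,140,160,180,330,340): print(v, [int(x) for x in im[v,250:290:2]],[int(x) for x in im[v,360:396:2]])
E
```

```text
95 [26, 48, 20, 35, 24, 55, 43, 41, 48, 28, 69, 204, 225, 245, 248, 251, 258, 264, 255, 264] [261, 258, 252, 239, 225, 213, 191, 405, 465, 456, 462, 455, 464, 458, 463, 460, 455, 455]
100 [25, 37, 32, 37, 48, 49, 26, 31, 29, 52, 200, 252, 278, 292, 309, 318, 317, 325, 316, 308] [303, 297, 301, 263, 267, 252, 222, 176, 433, 454, 466, 465, 465, 466, 455, 451, 456, 461]
110 [44, 34, 55, 57, 98, 90, 97, 98, 86, 164, 239, 263, 291, 324, 337, 371, 375, 377, 371, 363] [348, 337, 337, 319, 279, 254, 236, 207, 127, 72, 70, 87, 64, 70, 419, 449, 464, 466]
120 [61, 15, 23, 8, 79, 84, 76, 78, 92, 136, 227, 260, 284, 313, 344, 372, 380, 375, 369, 372] [346, 340, 328, 306, 270, 259, 216, 192, 81, 85, 62, 71, 77, 136, 462, 480, 474, 477]
140 [244, 256, 65, 21, 50, 74, 79, 61, 79, 98, 159, 244, 276, 300, 327, 361, 375, 374, 374, 377] [339, 327, 317, 280, 259, 237, 217, 131, 74, 70, 72, 70, 61, 439, 476, 485, 465, 470]
160 [252, 251, 254, 246, 256, 155, 69, 67, 80, 73, 117, 221, 254, 291, 322, 350, 358, 363, 368, 361] [335, 321, 299, 267, 240, 219, 180, 81, 71, 45, 66, 62, 379, 472, 466, 484, 468, 465]
180 [252, 250, 244, 245, 236, 259, 242, 259, 237, 243, 220, 132, 243, 281, 299, 334, 354, 353, 366, 369] [331, 311, 279, 250, 234, 210, 119, 444, 475, 478, 476, 467, 465, 476, 469, 483, 467, 472]
330 [27, 33, 10, 34, 36, 15, 35, 29, 31, 32, 66, 45, 32, 4, 0, 83, 139, 138, 142, 150] [128, 118, 74, 1, 20, 44, 45, 57, 30, 7, 11, 45, 15, 16, 34, 3, 31, 18]
340 [24, 28, 23, 22, 29, 22, 27, 0, 31, 8, 31, 19, 19, 1, 6, 61, 119, 135, 148, 147] [131, 123, 57, 5, 2, 0, 14, 22, 3, 1, 10, 24, 30, 22, 38, 10, 32, 26]
```

View pics/c7.png

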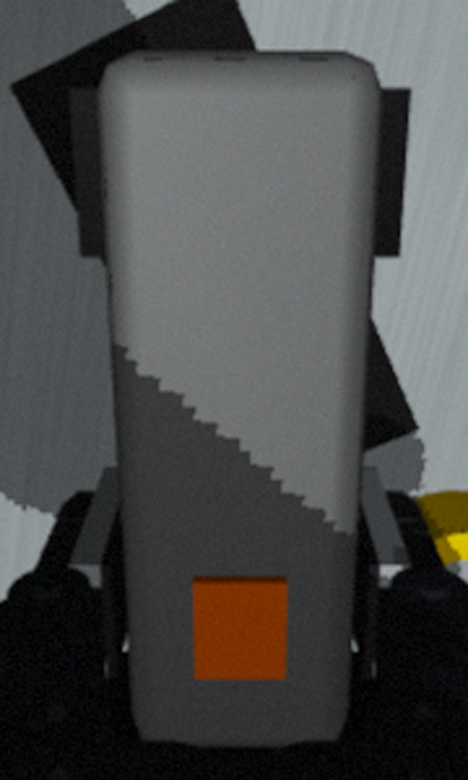

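```bash
python3 - <<'E'
from h import *
from scipy.optimize import brentq,least_squares
d=np.load('pics/w3.npz');fx,fy,cx,cy=d['K'];m_=np.array(m.camera('wrist')['mount']);Mi=np.linalg.inv(m_)
def width(row,w,h,a): # plane tool x = h - z*tan(a) ; a>0: tail (z<0) lower (x larger)
    def v(z):
        p=Mi@np.array([h-z*np.tan(a),0,z,1]);return p[1]/p[2]*fy+cy-row
    z=brentq(v,-.15,.1);p=Mi@np.array([h-z*np.tan(a),0,z,1]);return w/p[2]*fx,z
def fit(obs,w):
    f=lambda q:[width(r,w,q[0],q[1])[0]-o for r,o in obs]
    s=least_squares(f,[0,0],x_scale=[.01,.05]);print('h %.4f pitch %.2f'%(s.x[0],np.degrees(s.x[1])),s.fun,[round(width(r,w,*s.x)[1],4) for r,_ in obs])
fit([(110,107),(140,105),(180,100.5),(335,84.5)],.042)
fit([(106,130.5),(164,124)],.060)
E
```

```text
h -0.0025 pitch 1.55 [ 0.52894024 -0.52789923 -0.1036852   0.10264419] [-0.0813, -0.0699, -0.0535, 0.025]
h 0.0170 pitch 3.14 [2.84217094e-14 0.00000000e+00] [-0.0828, -0.0562]
```

```bash
python3 - <<'E'
from h import *
o=down(0)
m.move_to([.4393,.073,.25],o);print(m.get_width())
m.servo_line([.4393,.073,.1785],rate=.08)
snap('wrist','w4');snap('scene','s4')
m.hold(2.2);print(m.get_width(),m.get_position(),m.get_time())
crop('s4',200,60,400,260,3.5,'c8');snap('scene','s5')
E
```

```text
0.04103965630033837
0.041509899626636815 [0.43929382 0.07301874 0.17849616] 24.375
```

View pics/c8.png

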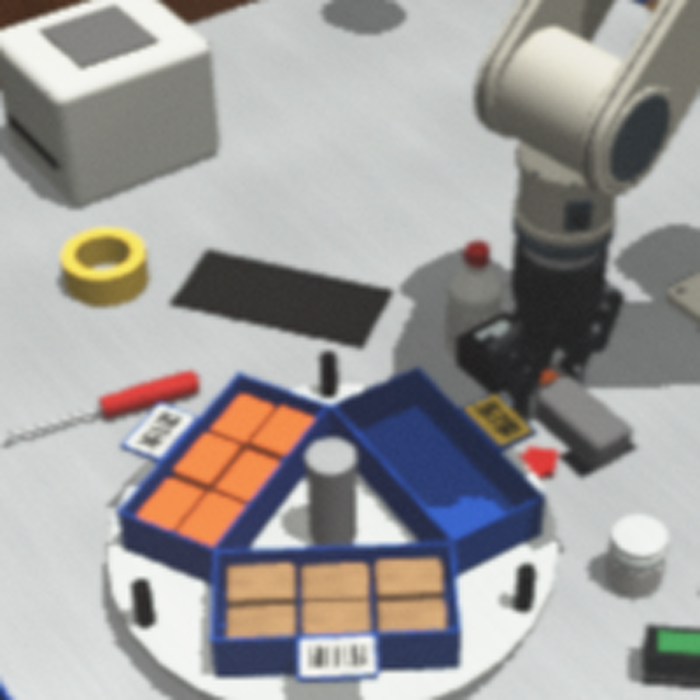

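View pics/w4.png

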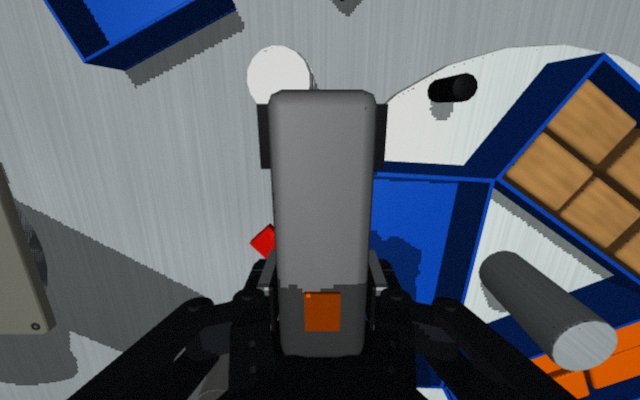

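```bash
python3 - <<'E'
from h import *
snap('wrist','w5');print(m.get_width(),m.get_time())
mid=np.array([.4393,.073,.1725])
f=lambda x,y,z: mid+np.array([-y*-1 if 0 else y,-x,z])
pts=[f(.09,.03,.018),f(.09,-.03,.018),f(.035,.021,.018),f(-.09,.021,.018),f(-.09,-.021,.018),f(-.09,-.021,-.018)]
im=cv2.imread('pics/s5.png')
im=cv2.resize(im,None,fx=4,fy=4)
for p in proj('s5',np.array(pts)): cv2.circle(im,tuple(int(v) for v in p*4+1.5),3,(0,255,0),-1)
w=proj('s5',np.array([[.4393,.0104,.095]]))[0];cv2.circle(im,tuple(int(v) for v in w*4+1.5),3,(255,0,255),-1)
cv2.imwrite('pics/c9.png',im[480:880,1160:1560])
a=cv2.imread('pics/w4.png');b=cv2.imread('pics/w5.png');print(cv2.absdiff(a,b)[90:350,270:370].mean())
E
```

```text
0.04080212800523217 24.475
2.4784871794871797
```

View pics/c9.png

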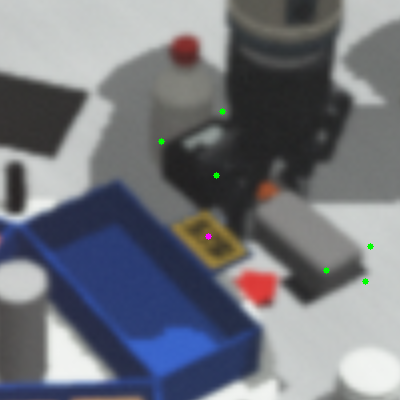

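View pics/w5.png

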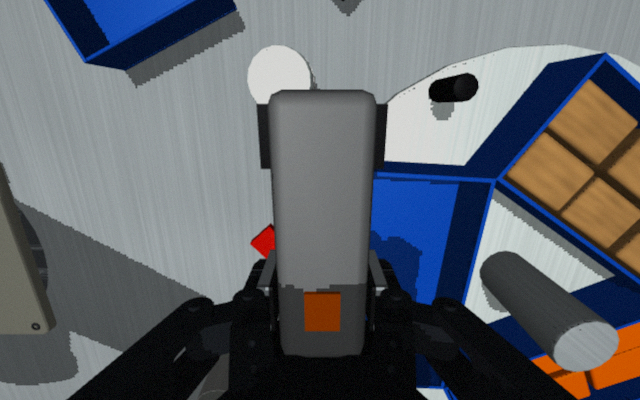

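The scanner sits unslipped in the grip, level, with its window over the label. The scene projection hints it may be a few mm low, so I add a second hold 4 mm higher, then lay it along the mat.

```bash
python3 - <<'E'
from h import *
m.servo_line([.4393,.073,.1825],rate=.03);m.hold(2.2);print(m.get_width())
m.servo_line([.4393,.073,.25],rate=.15)
o=down(np.radians(35))
m.move_to([.443,-.3475,.15],o)
snap('wrist','w6')
m.servo_line([.443,-.3475,.045],rate=.15);m.servo_line([.443,-.3475,.0285],rate=.03)
print(m.get_contact_force(),m.get_width(),m.get_time())
m.command_gripper(.07);m.servo_line([.443,-.3475,.25],rate=.2)
m.hold(.2);snap('wrist','w7');crop('w7',200,60,420,280,2.7,'c10')
E
```

```text
0.041052834554960005
[-1.80444434  1.48504152  3.5001228 ] 0.041048194784931186 30.75
```

View pics/w7.png

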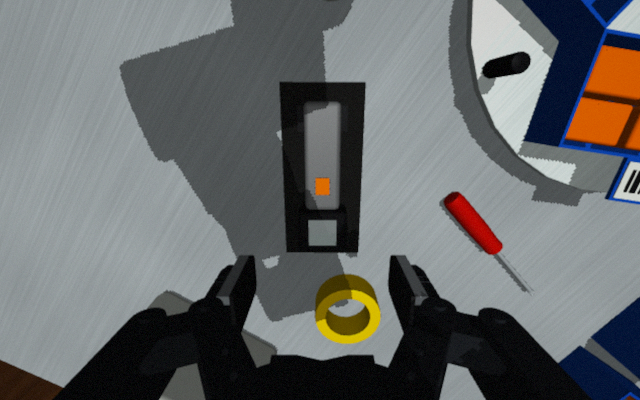

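View pics/w6.png

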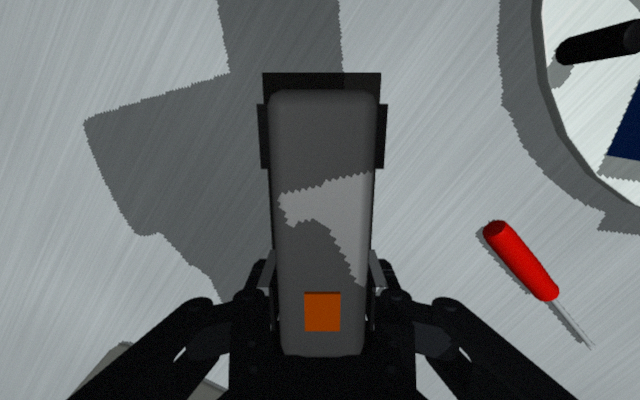

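The scanner now lies along its mat, centred. Next I measure the relays.

```bash
python3 - <<'E'
from h import *
m.move_to([.51,.35,.33],down(0));m.command_gripper(.085)
snap('top','t8');snap('wrist','w8');crop('t8',130,160,290,260,5,'c11')
E
```

```text
(no output)
```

View pics/w8.png

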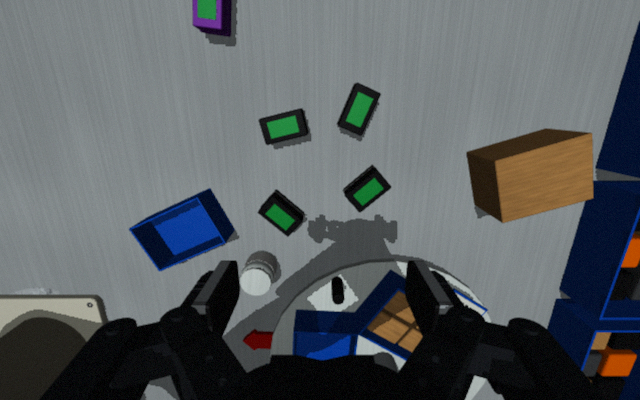

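View pics/c11.png

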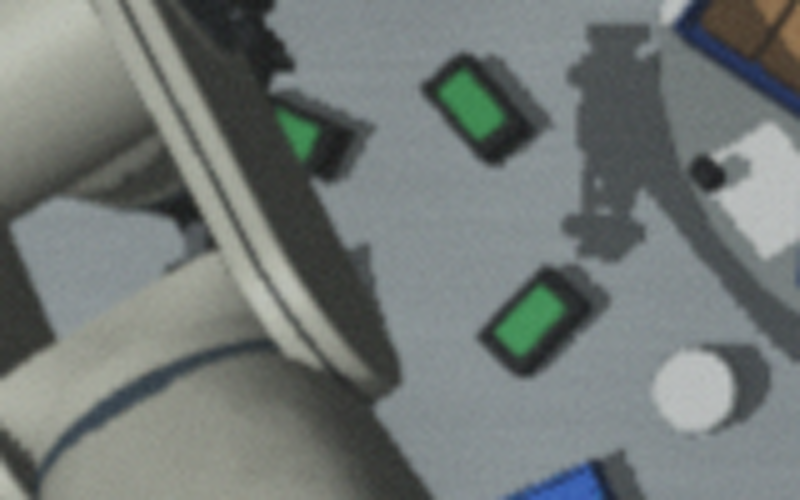

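```bash
cat >> h.py <<'E'
def greens(fn,z=.04):
    im=np.load('pics/'+fn+'.npz')['image'].astype(int)
    g=((im[:,:,1]>im[:,:,0]*1.6+15)&(im[:,:,1]>im[:,:,2]*1.4+15)).astype(np.uint8)
    out=[]
    for c in cv2.findContours(g,cv2.RETR_EXTERNAL,cv2.CHAIN_APPROX_NONE)[0]:
        if cv2.contourArea(c)<60: continue
        w=pix(fn,c[:,0,:].astype(float),z)[:,:2]
        (cx,cy),(a,b),t=cv2.minAreaRect((w*1000).astype(np.float32))
        if a<b: a,b,t=b,a,t+90
        out.append((cx/1000,cy/1000,t,a,b))
    return out
E
python3 - <<'E'
from h import *
for f in('w8','t0'):
    for o in greens(f): print(f,np.round(o,3))
print(m.get_time())
E
```

```text
w8 [  0.447   0.275 137.956  41.071  23.262]
w8 [ 0.577  0.314 41.254 41.071 23.237]
w8 [ 0.457  0.406 13.341 40.643 22.543]
w8 [ 0.56   0.428 67.026 40.507 23.1  ]
w8 [  0.371   0.544 173.371  20.515  19.721]
35.55
```

```bash
cat > pick.py <<'E'
from h import *
C=np.array([.616,-.0003]);phi=np.radians(176.5)
e=np.array([np.cos(phi),np.sin(phi)]);t=np.array([-e[1],e[0]])
def wrap(a): return (a+90)%180-90
def pick(x,y,ang):
    a=ang%180; j1=np.degrees(np.arctan2(y,x)); yaw=j1+wrap(a-j1)
    o=down(np.radians(yaw))
    m.move_to([x,y,.15],o); m.command_gripper(.085,50)
    m.servo_line([x,y,.026],rate=.15); f=m.get_contact_force()
    m.command_gripper(.05,50); w=m.get_width()
    m.servo_line([x,y,.2],rate=.2); m.hold(.2)
    print('picked w',w,m.get_width(),'F',np.round(f,1),np.round(m.get_contact_force(),1),m.get_time())
    return m.get_width()
def place(rr,tt,zoff=.002):
    p=C+e*(.107+rr)+t*tt; o=down(phi-np.pi/2)
    m.move_to([*p,.2],o); print('over',m.get_width())
    if m.get_width()<.05: print('LOST');return
    m.servo_line([*p,.073+zoff+.02],rate=.15);m.servo_line([*p,.073+zoff],rate=.04)
    print('F',np.round(m.get_contact_force(),1),m.get_width())
    m.command_gripper(.069);m.servo_line([*p,.22],rate=.15);print(m.get_time())
E
python3 - <<'E'
from pick import *
pick(.4465,.2735,138); snap('wrist','w9'); place(.021,-.045)
snap('wrist','w10')
E
```

```text
picked w 0.05932325352014709 0.059144403299509714 F [-0.7  0.9 -0.4] [-1.2  0.8 -0.8] 39.15
over 0.05934467419276447
F [-0.6  0.4 -1.4] 0.05919616714919846
44.3667
```

View pics/w9.png

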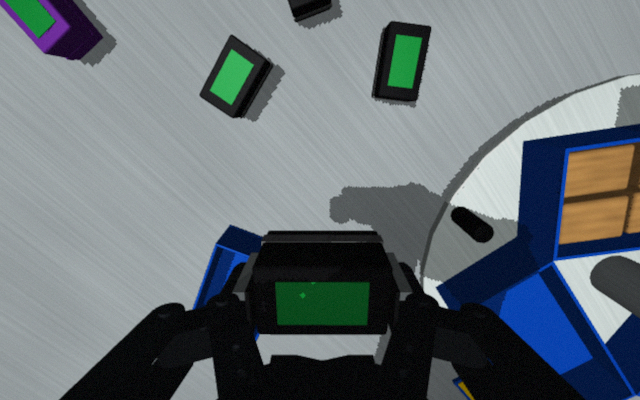

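View pics/w10.png

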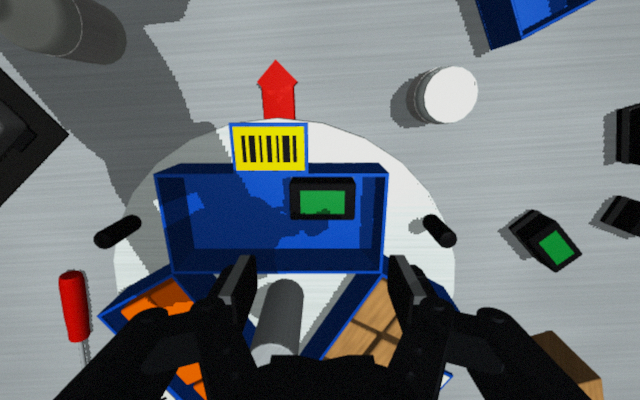

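```bash
cat >> pick.py <<'E'
def look(fn):
    m.move_to([.51,.35,.33],down(0));m.hold(.2);snap('wrist',fn)
    g=[o for o in greens(fn) if o[3]>35 and o[0]<.75]
    for o in g: print(np.round(o,3))
    return g
E
python3 - <<'E'
from pick import *
g=look('w11')
o=min([o for o in g if o[1]>.22],key=lambda o:o[1])
pick(o[0],o[1]-.0015,o[2]); place(.021,.045)
snap('wrist','w12')
E
```

```text
[ 0.577  0.314 41.249 41.038 23.091]
[ 0.457  0.406 13.333 40.946 22.799]
[ 0.56   0.428 66.729 40.643 22.692]
picked w 0.0594171511796741 0.05933033198177768 F [0.5 0.  1.9] [-0.4 -0.8 -0.8] 50.0833
over 0.059447913828133934
F [-0.1 -0.1 -1.9] 0.058996160900826135
54.3167
```

View pics/w12.png

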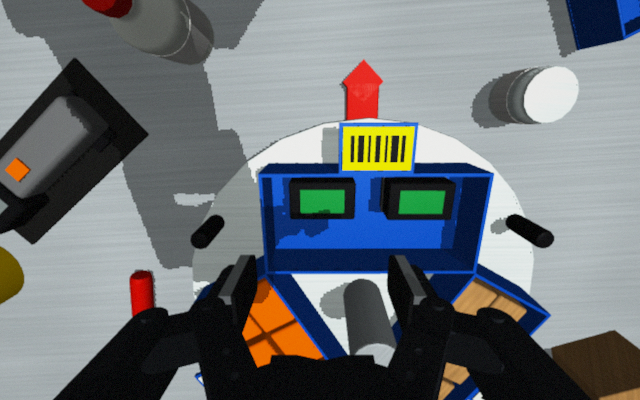

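View pics/w11.png

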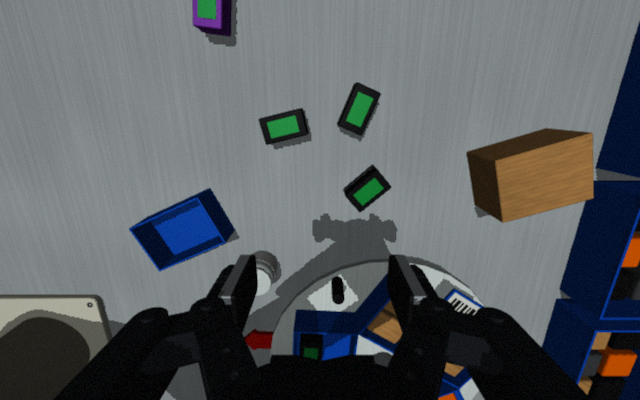

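Two relays are in the outer row. Two remain for the inner row.

```bash
python3 - <<'E'
from pick import *
g=look('w13')
o=min([o for o in g if o[1]>.22],key=lambda o:o[1])
pick(o[0],o[1]-.0015,o[2]); place(-.021,-.045)
g=look('w14')
o=min([o for o in g if o[1]>.22],key=lambda o:o[1])
pick(o[0],o[1]-.0015,o[2]); place(-.021,.045)
snap('wrist','w15')
E
```

```text
[ 0.457  0.406 13.566 40.854 22.521]
[ 0.56   0.428 66.821 41.013 22.866]
picked w 0.059137675495791284 0.05931957917981378 F [0.1 0.3 0.1] [ 1.  -0.  -0.7] 60.1667
over 0.05897952801018144
F [ 0.1 -0.8 -1.3] 0.05928266430148196
64.7083
[ 0.56   0.428 67.063 40.647 22.592]
picked w 0.05922220531442952 0.05930172553095807 F [-0.4 -0.   0.8] [ 0.1  0.3 -0.8] 70.6167
over 0.05922844977597384
F [ 0.2  0.4 -1. ] 0.059382410692707756
75.2
```

View pics/w15.png

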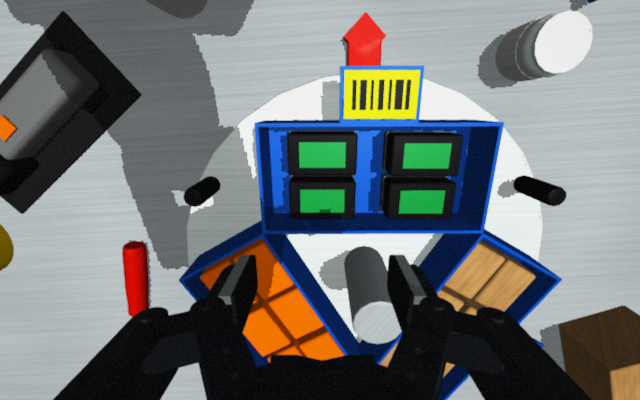

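All four relays are in the bin. I'll park clear, then check the final alignment and the scanner from above.

```bash
python3 - <<'E'
from h import *
m.move_to([.40,-.45,.35],down(np.radians(-40)))
snap('top','t16');crop('t16',250,85,410,260,4.5,'c12')
crop('w15',330,0,440,130,6,'c13');crop('t16',290,210,360,265,11,'c14')
E
```

```text
(no output)
```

View pics/c12.png

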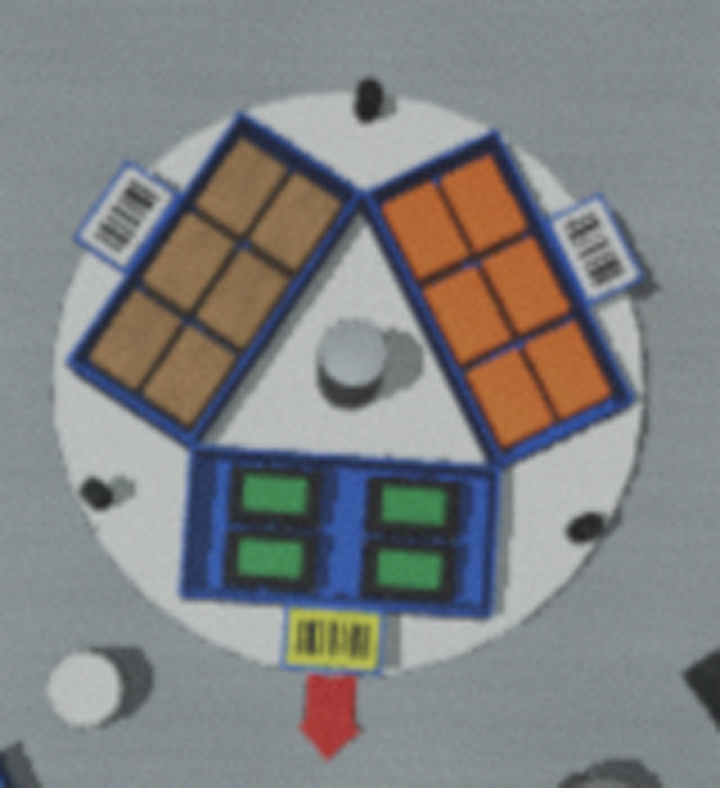

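View pics/c13.png

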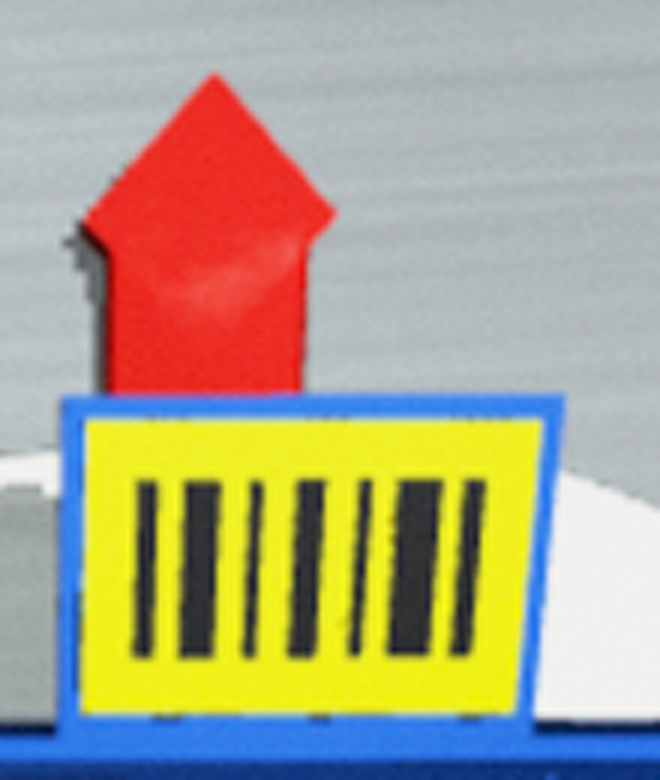

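View pics/c14.png

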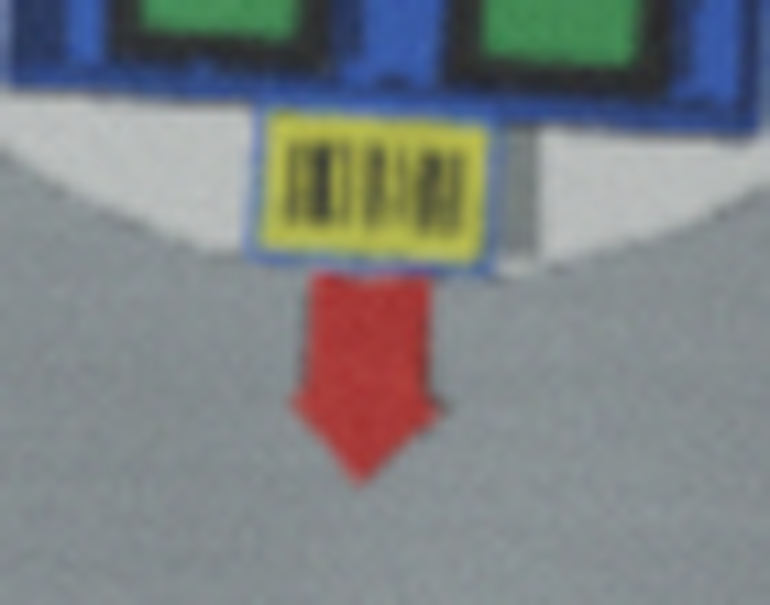

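View pics/t16.png

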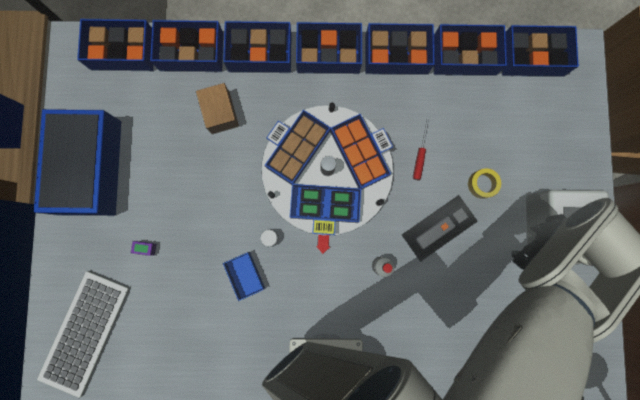

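```bash
python3 - <<'E'
from h import *
np.set_printoptions(precision=4,suppress=True)
def ang(p,C=np.array([.6162,-.0004])): d=p[:,:2]-C;print(p,np.degrees(np.arctan2(d[:,1],d[:,0])),np.hypot(*d.T))
c=lambda p,z:cp('t16',p,290,210,11,z)
print('top label');q=c([(272,115),(490,130),(253,250),(482,265)],.095);ang(q.mean(0)[None])
v=q[1]-q[0]+q[3]-q[2];print('label edge normal',np.degrees(np.arctan2(v[1],v[0]))-90)
print('ptr');s=c([(310,290),(432,290),(303,385),(427,385),(361,487),(290,405),(442,410)],.010)
ang(np.array([(s[0]+s[1])/2,(s[2]+s[3])/2,s[4],(s[5]+s[6])/2]))
c=lambda p,z:cp('w15',p,330,0,6,z)
print('wrist label');q=c([(82,420),(545,420),(80,714),(518,714)],.095);ang(q.mean(0)[None])
s=c([(108,385),(303,385),(110,255),(307,255),(213,73),(82,215),(337,213)],.010);ang(np.array([(s[0]+s[1])/2,(s[2]+s[3])/2,s[4],(s[5]+s[6])/2]))
# pole top in wrist
ang(pix('w15',[(375,323)],.144))
c=lambda p,z:cp('t16',p,250,85,4.5,z)
L=c([(332,638),(127,214),(597,247)],.095);ang(L,L.mean(0)[:2])
E
```

```text
top label
[[0.4381 0.0106 0.095 ]] [176.4641] [0.1785]
label edge normal -183.22838433061045
ptr
[[0.4132 0.0092 0.01  ]
 [0.3869 0.0107 0.01  ]
 [0.3589 0.0115 0.01  ]
 [0.3807 0.0103 0.01  ]] [177.2822 177.2341 177.3431 177.3871] [0.2033 0.2295 0.2576 0.2357]
wrist label
[[0.4398 0.0127 0.095 ]] [175.7399] [0.1769]
[[0.407  0.0117 0.01  ]
 [0.3873 0.0125 0.01  ]
 [0.361  0.0136 0.01  ]
 [0.3812 0.0128 0.01  ]] [176.6892 176.7708 176.849  176.7916] [0.2095 0.2293 0.2556 0.2353]
[[ 0.6154 -0.0007  0.144 ]] [-156.6189] [0.0009]
[[ 0.4393  0.0111  0.095 ]
 [ 0.7139  0.1473  0.095 ]
 [ 0.6957 -0.1597  0.095 ]] [176.266   56.5433 -63.4949] [0.1774 0.177  0.178 ]
```

The label sits about 0.9° from the pointer line, so it is in line. The scanner is flat along its mat, and all four relays are in the bin. Nothing else has moved.

```bash
python3 - <<'E'
from h import *
snap('top','t17');crop('t17',380,170,500,270,6,'c15')
print(cv2.absdiff(cv2.imread('pics/t16.png'),cv2.imread('pics/t17.png')).mean())
m.sign_off();print(m.get_time())
E
```

```text
2.1948385416666665
the job is handed in; nothing more can be done
the job is handed in; nothing more can be done
```

View pics/c15.png

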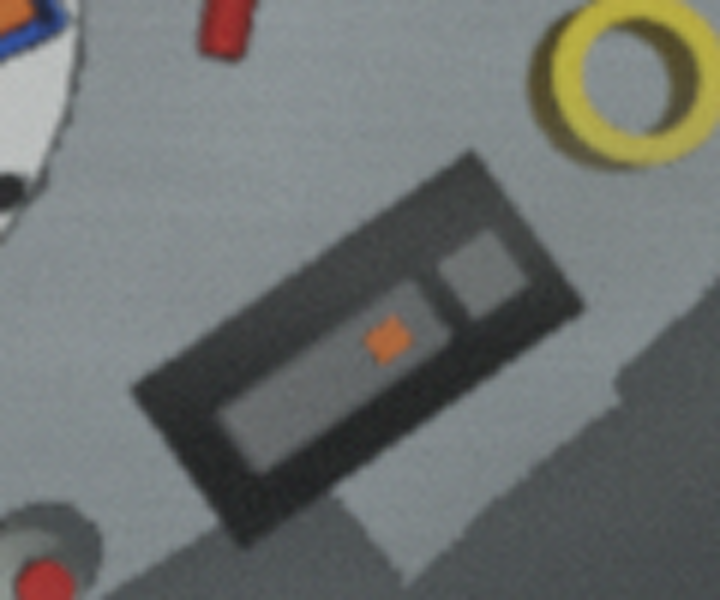

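I did every step in the order asked and handed the job in about 78 s into the 210 s allowed; it reports no verdict.

- **Carousel:** I turned it about 173° clockwise by its front peg. The last pictures put the yellow label about 0.9° off the red pointer line. I counted that as in line and did not nudge it.
- **Scan:** I held the scanner level over the label for 2.2 s. One view suggested it sat a few millimetres lower than the intended 6 cm, so I held it for another 2.2 s, 4 mm higher. A rough fit gave a tilt of 1–3°, which I did not correct. I saw no slip in the grip.
- **Relays:** All four were present. They lie flat in one layer, two by two, in the yellow-label bin.
- **Scanner:** I laid it back before fetching the relays. The last picture shows it flat, centred and lined up with its mat.
- **Rest of the scene:** The purple block and the bystanders look unmoved by eye in the top view. The arm is parked clear of everything.

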